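# Close up a book row with a latching bookend

## Robot

A 6-joint arm with a two-finger parallel gripper is mounted at the origin on the work surface. World frame = base frame: x ahead of the robot, y to its left, z up, the work surface at z = 0. Lengths are in mm, angles in degrees, forces in N, time in s.
With the tool pointing down it reaches from about 400 to 925 mm from the base axis. Payload 3.4 kg.
Tool frame: the origin (TCP) lies at the centre of the arm's flange, where the gripper is bolted on; the fingertips stand 173 mm ahead of it and the grasp point (between the pads) lies 155 mm ahead of it; z points along the fingers, y is the line along which they close (so a half turn about z gives the same grasp; the last joint's range is limited). The gripper opens to 85 mm and grips with 20 to 120 N. Pads are 22 mm wide; open, the fingers measure 114 mm over their backs; the gripper's body (76 mm by 85 mm) begins 54 mm behind the grasp point. The pads swing forward as they close: fully open they stand 13 mm farther back than shut.
Start: joints at [-77.836, 17.578, 86.31, -0, 76.112, -4.211], TCP at [162.083, -551.69, 404.705] pointing down, gripper open.
Joint ranges: [-179.03, 179.03], [-60, 130.46], [8.19, 133.38], [-81.62, 261.62], [5.75, 156.47], [-153.77, 153.77]. Speed limits (degrees/s): [147.25, 147.25, 180, 180, 180, 180].

## Interface

Orientations are given as [roll, pitch, yaw] about the fixed x, y, z axes, in that order (R = Rz(yaw) Ry(pitch) Rx(roll)).
In Python, from station import state, get_image, get_calibration, finish_job gives the robot as it stands.
- The arm moves only by the tool play_rows, never from a script. Its arguments are lists of equal length, an entry for each row: "angular": the turn, a rotation vector about the world's x, y, z in rad, a list of three; "slide": the shift along the world's x, y, z in mm, a list of three; "claw": the closure, from -1 (fully open) to 1 (shut). In form: {"angular": [[wx, wy, wz], ...], "slide": [[x, y, z], ...], "claw": [claw, ...]}. A call has 1 to 8 rows; each row shifts and turns the commanded pose from where the row before left it; what a row does not reach is not made up. A row lasts 1/12 s, in which the tool goes at most 41.7 mm and 7.16 degrees, less where a joint would pass 70% of its speed; a pose out of reach is approached as far as the arm can. A call is refused whole if a number of a shift passes 41.7 or a number of a turn 0.125, either way. A call with a gripper value outside its range is refused whole. The fingers move at their own pace and stop on an object; "newtons" is the grip in N (left out, the last holds). Time passes only in rows, so rows that do not move let the fingers close. It gives the time, the measured TCP pose, the force, the opening and the grip force at its end, in the units of the state.
- state(): the state, without advancing time (a new reading comes with each control period).
- get_image(name): name is "side" or "top" or "wrist"; returns the picture (480x640x3 uint8, red, green, blue); there is no depth.
- get_calibration(name): a dict with "fovy" (degrees; the focal length in pixels is half the picture's height over the tangent of half this angle, whatever the lens; pixels are square), "cx", "cy" (the principal point, pixels), "world_from_camera" (4x4, takes a point from camera to world coordinates). Camera axes: x right, y up, looking along -z (the intrinsics and any distortion apply to the point x, -y, -z); pixel columns grow to the right and rows downward; lengths in mm; the calibration is good to about 2 mm. A picture is of the moment at which its call begins: read the wrist's pose just before it. get_calibration takes no time and is no camera call; for the wrist camera it gives the pose at the moment of the call.
- finish_job(): hands the job in; it is judged then, once.
The state is a dict: "t": time; "joint_pos": joint angles; "qd": joint speeds; "joint_torque": joint torques, N m; "ee_pos": TCP position; "eef_rot": TCP orientation; "force": force on the tool from outside, world axes, zero at the start; "ft_torque": the same for the moment, N m; "width": opening from 0.0 (shut) to 1.0 (fully open); "gripper_force": force on a finger pad.
Only numpy, scipy, OpenCV 4.12 (cv2) and the standard library are available. Lean on these libraries where they do the work, as an engineer would, in place of code of your own. Each camera call takes 0.05 s, during which the arm holds its last target. There are 200 camera calls.

## Task

On the library desk, close up the row of books in the front lane of the rack: squeeze the sliding bookend's orange release lever against its black grip plate and keep it squeezed while you slide the bookend into the books, until they stand tight together and the sprung rubber cushion at the end is pressed about half way in. Then let go so that the latch drops back between the rungs and the bookend holds the books there, the cushion still pressed. Never press the cushion more than three quarters of the way in, keep the books upright, and leave the other things on the desk where they are.

Things in the scene. Friction and masses are not known exactly. Their poses are not given: they have to be found in the camera images.
- rack: Fixed two-lane wooden book rack, 305 x 440 mm, floor 10 mm thick. Origin at table height under the middle of the front lane. Axes: +y along the lanes from bookend to end stop, +x across from the front lane (robot's side) to the rear lane, z up. Three books stand loosely, with gaps, in the front lane between bookend and cushion; a spare book and a pencil pot stand in the rear lane.
- ladder_mid (a point): Middle of the ladder rail along the front lane's outer edge, on top of its rungs, 23 mm above the table. Upright rungs 2.4 mm thick with slanted tops, 7 mm apart along rack y, from 130 mm before to 130 mm past this point. The latch blade of the bookend sits between two rungs.
- bookend (a joint): Sliding bookend along the front lane, in m: 0 = farthest from the books, grows along rack +y to 0.205. With the lever squeezed it slides freely (about 1 N); otherwise the latch blade locks it both ways. The book-side face of its blue pushing plate (top 149 mm above the table) lies 68 mm in +y of point bookend_grip.
- bookend_grip (a point): Centre for the finger pads on the bookend, 105 mm above the table, rack axes; moves with the bookend. Pinch along rack x, fingers down. Black fixed grip plate: outer face 19.5 mm in +x, 30 mm wide, top at 130 mm. Orange paddle, 28 mm wide, top at 132 mm: outer face 35 mm in -x when free (39 at its top), about 20 when squeezed. Room for fingertips down to 75 mm above the table.
- lever (a joint): Release lever in rad: 0 = free, blade down between rungs; 0.26 = fully squeezed, on its stop. The blade clears the rungs above 0.17. Sprung: about 6 N at the paddle to start, 11 N held fully squeezed; a 40 N grip is plenty. Let go, the blade drops between rungs by itself and the cushion pushes the row back by up to one rung (7 mm) until it locks.
- cushion: Black rubber pad, 90 x 90 mm, on the blue end stop at the +y end of the front lane, facing rack -y; the end stop's place along the lane varies. Origin on its face, 10 mm above the table. Pushed in along rack +y against 0.8 N plus 0.8 N per mm; travel 20 mm: half way 9 N, three quarters 13 N, bottomed 17 N. Friction of the books on the floor adds 2 to 7 N at the bookend.
- book_a: Dark red book standing upright, 106 mm deep (rack x), 138 to 150 mm tall; origin under its middle. Books differ in thickness (18 to 46 mm along rack y). Any three of the four form the row, the other is the spare, so the closed row's length must be felt.
- book_b: Dark green book standing upright, 106 mm deep (rack x), 138 to 150 mm tall; origin under its middle. Books differ in thickness (18 to 46 mm along rack y). Any three of the four form the row, the other is the spare, so the closed row's length must be felt.
- book_c: Mustard yellow book standing upright, 106 mm deep (rack x), 138 to 150 mm tall; origin under its middle. Books differ in thickness (18 to 46 mm along rack y). Any three of the four form the row, the other is the spare, so the closed row's length must be felt.
- book_d: Dark blue book standing upright, 106 mm deep (rack x), 138 to 150 mm tall; origin under its middle. Books differ in thickness (18 to 46 mm along rack y). Any three of the four form the row, the other is the spare, so the closed row's length must be felt.
- pencil_pot: Grey pot of pencils, 56 mm wide, 80 mm high (pencils to 140 mm), in the rear lane. Leave alone.
- mug: Blue mug, 80 mm wide, 92 mm high, on the table. Leave alone.
- stapler: Red and black stapler, 150 mm long, 60 mm high, on the table. Leave alone.
- date_stamp: Black date stamp with a round wooden knob, 60 x 35 mm, 96 mm high, on the table. Leave alone.
- book_pile: Pile of four lying books, 200 x 140 mm, 112 mm high, on the table. Leave alone.
Not all that is in view belongs to the job. What is shaped like the book_c but purple is not meant.

How it is judged (in metres and radians):
On the way, in this order (a step that is already met when the one before it is completed fails the run):
1. the lever is squeezed while the bookend is still away from the books and the cushion is free (value of joint lever above 0.17 rad and value of joint bookend below 0.09 m and contact force between cushion and anything else below 1 N), for 0.2 s.
2. with the lever held squeezed, the row is pushed up until the cushion takes more than 5 N (value of joint lever above 0.17 rad and contact force between cushion and anything else above 5 N), for 0.1 s.
At the end, for the whole second after the job is handed in: The lever is free again (under 0.04 rad, blade down between the rungs), the bookend is at rest, the books stand upright within 0.1 rad, and the row presses the cushion with between 2 and 13.5 N (value of joint lever below 0.04 rad and velocity of joint bookend between -0.005 and 0.005 m/s and contact force between cushion and anything else between 2 and 13.5 N and angle between each of book_a, book_b, book_c, book_d's own z axis and vertical below 0.1 rad); the robot touches nothing.
It fails at once if the cushion is pressed in more than about three quarters of its travel (over 13.5 N on it) (contact force between cushion and anything else above 13.5 N).
It fails at once if a book is tipped by more than 0.3 rad (angle between any of book_a, book_b, book_c, book_d's own z axis and vertical above 0.3 rad).
It fails at once if a bystander is moved by more than 30 mm (distance of any of pencil_pot, mug, stapler, date_stamp, book_pile from where it was at the start of the episode above 0.03 m).
It fails at once if the spare book in the rear lane is moved by more than 30 mm, or a book leaves its lane ((x of book_a in the frame of rack above 0.05 m and distance of book_a from where it was at the start of the episode above 0.03 m) or (x of book_b in the frame of rack above 0.05 m and distance of book_b from where it was at the start of the episode above 0.03 m) or (x of book_c in the frame of rack above 0.05 m and distance of book_c from where it was at the start of the episode above 0.03 m) or (x of book_d in the frame of rack above 0.05 m and distance of book_d from where it was at the start of the episode above 0.03 m)).
It also fails if it takes over 54 s, if anything falls off the work surface, if the arm or the gripper's body presses on something with over 40 N, if the wrist force passes 120 N, or if a joint passes its speed limit or range.

## Working session

There is one attempt and no reset: what is moved stays moved. The work goes in short steps, Python scripts to look and compute and a tool call to move; the robot and the scene stay as the last step left them, time stands still between calls to the robot, and variables do not carry over. Pictures are saved under pics/ and viewed, at most 10 in all, crops included, and the job is handed in when it is done.

Besides the shell and the picture viewer there is one more tool, called as name(argument=value, ...), one argument or row to a line, values as JSON. play_rows: Moves the arm, as the interface text tells. Its arguments: {"type":"object","properties":{"angular":{"type":"array"},"slide":{"type":"array"},"claw":{"type":"array"},"newtons":{"type":"number"}},"required":["angular","slide","claw"]}

```bash
mkdir -p pics; ls; python3 - <<'E'
from station import *
import cv2
for n in("side","top"):
    im=get_image(n); cv2.imwrite(f"pics/{n}0.png",im[:,:,::-1]); c=get_calibration(n); print(n,c)
print(state())
E
```

```text
pics
side {'fovy': 43.98054145206926, 'cx': 318.4257220651126, 'cy': 230.1804593242254, 'world_from_camera': array([[-5.68023828e-01,  5.09692181e-01, -6.46191002e-01,
        -5.72400559e+02],
       [-8.22775797e-01, -3.70490540e-01,  4.31018268e-01,
         6.98642909e+02],
       [-1.97210124e-02,  7.76498964e-01,  6.29809845e-01,
         1.14190116e+03],
       [ 0.00000000e+00,  0.00000000e+00,  0.00000000e+00,
         1.00000000e+00]])}
top {'fovy': 46.089578119810945, 'cx': 326.19213377912246, 'cy': 238.78298033997132, 'world_from_camera': array([[ 2.21673298e-02,  9.88442958e-01, -1.49963760e-01,
         3.48957571e+02],
       [-9.99687022e-01,  2.01752163e-02, -1.47925170e-02,
        -6.55600385e+01],
       [-1.15960079e-02,  1.50244735e-01,  9.88580827e-01,
         1.30747533e+03],
       [ 0.00000000e+00,  0.00000000e+00,  0.00000000e+00,
         1.00000000e+00]])}
{'t': 0.1, 'joint_pos': array([-7.78358572e+01,  1.76176339e+01,  8.63762706e+01, -4.49245291e-04,
        7.61130981e+01, -4.21393696e+00]), 'qd': array([-0.04238115, -0.04066629, -0.23321001,  0.02218882, -0.0316274 ,
        0.00527216]), 'joint_torque': array([ 1.11903275e-03, -4.58527851e+01, -2.52608424e+01, -2.31050285e-05,
        5.50938697e-03,  4.06394790e-06]), 'ee_pos': array([ 162.01738836, -551.37195224,  403.87715939]), 'eef_rot': array([-1.79893255e+02, -7.42788989e-03,  1.63781810e+01]), 'force': array([-0.78073655,  0.36351477,  0.35704725]), 'ft_torque': array([ 0.03316056, -0.00939058,  0.01713208]), 'gripper_force': 0.0, 'width': 0.9996555707676156}
```

View pics/top0.png

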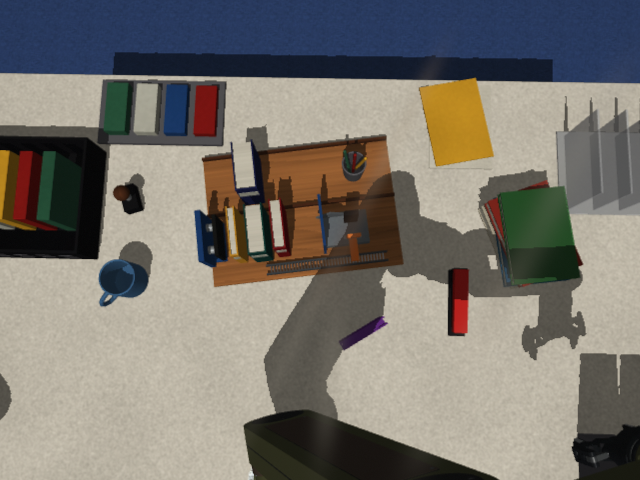

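View pics/side0.png

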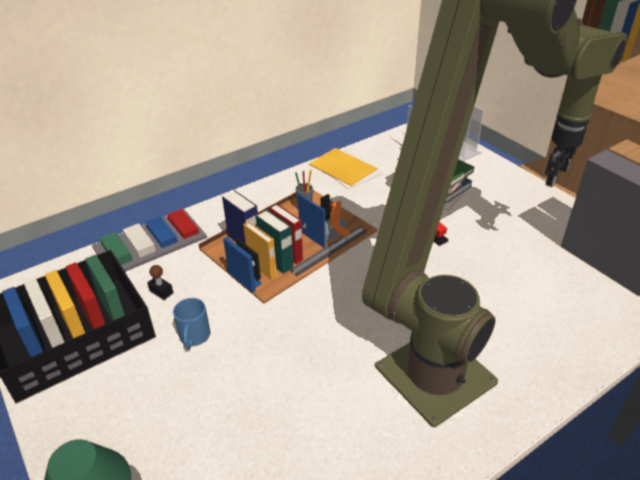

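Top view: the rack's corners are near (203,158), (385,137), (402,263) and (214,286). The bookend plate is at about (321,222), the orange lever at (353,245), and the ladder runs from (267,268) to (386,256). The row is yellow, green and red, with blue as the spare. Image left is world +y.

```bash
cat >h.py <<'E'
import numpy as np,cv2
from station import *
def ray(n,u,v,c=None):
    c=c or get_calibration(n);f=240/np.tan(np.radians(c['fovy']/2));T=np.array(c['world_from_camera'])
    d=T[:3,:3]@np.array([(u-c['cx'])/f,-(v-c['cy'])/f,-1]);return T[:3,3],d
def onz(n,u,v,z,c=None):
    o,d=ray(n,u,v,c);return (o+d*(z-o[2])/d[2]).round(1)
E
python3 - <<'E'
from h import *
for u,v,z in[(203,158,10),(385,137,10),(402,263,10),(214,286,10),(267,268,23),(386,256,23)]:print(u,v,onz("top",u,v,z))
im=cv2.imread("pics/top0.png");cv2.imwrite("pics/c1.png",cv2.resize(im[120:300,185:415],None,fx=3.4,fy=3.3,interpolation=cv2.INTER_CUBIC))
h=cv2.cvtColor(im,cv2.COLOR_BGR2HSV)
m=cv2.inRange(h,(5,170,110),(16,255,255));m[:200]=0;m[270:]=0;m[:,:335]=0;m[:,380:]=0
ys,xs=np.where(m);print(len(xs),xs.min(),xs.max(),ys.min(),ys.max(),xs.mean(),ys.mean())
E
```

```text
203 158 [734.6 251.9  10. ]
385 137 [ 794.5 -181.2   10. ]
402 263 [ 492.8 -222.3   10. ]
214 286 [430.6 209.7  10. ]
267 268 [473.4  87.6  23. ]
386 256 [ 506.7 -184.1   23. ]
19 347 352 234 237 349.42105263157896 235.31578947368422
```

View pics/c1.png

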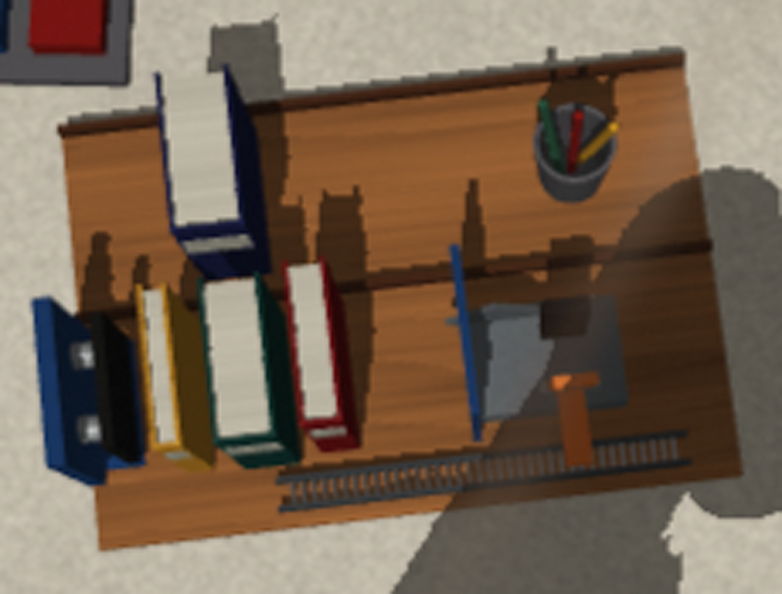

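```bash
python3 - <<'E'
from h import *
ex=np.array([.99,.14]);ey=np.array([-.14,.99])
for nm,x,y,z in[("padL",551,381,132),("padR",600,378,132),("blkTL",541,300,130),("blkTR",590,297,130),("blkBL",541,337,130),("blkBR",590,330,130),("plateT",456,248,149),("plateB",477,440,149),("redTR",352,445,140),("yelface",140,290,140),("cushtop",95,320,100),("cushbot",130,460,100)]:
    p=onz("top",185+x/3.4,120+y/3.3,z);print(nm,p,(ex@p[:2]).round(1),(ey@p[:2]).round(1))
print(get_calibration("wrist"))
E
```

```text
padL [535.3 -91.8 132. ] 517.1 -165.8
padR [ 537.8 -122.1  132. ] 515.3 -196.2
blkTL [588.3 -84.7 130. ] 570.6 -166.2
blkTR [ 590.9 -115.3  130. ] 568.8 -196.9
blkBL [564.1 -85.1 130. ] 546.5 -163.2
blkBR [ 569.3 -115.6  130. ] 547.4 -194.1
plateT [617.1 -31.3 149. ] 606.5 -117.4
plateB [494.2 -47.  149. ] 482.7 -115.7
redTR [490.6  29.7 140. ] 489.9 -39.3
yelface [587.8 164.9 140. ] 605.0 81.0
cushtop [575.2 200.8 100. ] 597.6 118.3
cushbot [482.6 173.6 100. ] 502.1 104.3
{'fovy': 63.9827863465844, 'cx': 330.442288350153, 'cy': 237.94416465574216, 'world_from_camera': array([[ 2.81144936e-01,  9.18841971e-01,  2.76924101e-01,
         2.34543677e+02],
       [-9.59662999e-01,  2.69819181e-01,  7.90223914e-02,
        -5.29996076e+02],
       [-2.11034417e-03, -2.87970558e-01,  9.57636937e-01,
         3.72127912e+02],
       [ 0.00000000e+00,  0.00000000e+00,  0.00000000e+00,
         1.00000000e+00]])}
```

play_rows(
  angular=[
    [0,0,0.095],
    [0,0,0.095],
    [0,0,0.095],
    [0,0,0.095],
    [0,0,0.095],
    [0,0,0.095],
    [0,0,0.095],
    [0,0,0.095],
  ],
  slide=[
    [27,30,0],
    [27,30,0],
    [27,30,0],
    [27,30,0],
    [27,30,0],
    [27,30,0],
    [27,30,0],
    [27,30,0],
  ],
  claw=[-1,-1,-1,-1,-1,-1,-1,-1],
)

```text
t: 0.77
ee_pos: [378.8, -309.9, 404.4]
eef_rot: [-180.0, -0.0, 60.2]
force: [0.0, -0.7, -0.1]
width: 1.002
gripper_force: 0.0
```

play_rows(
  angular=[
    [0,0,0.095],
    [0,0,0.095],
    [0,0,0.095],
    [0,0,0.095],
    [0,0,0.095],
    [0,0,0.095],
    [0,0,0.095],
    [0,0,0],
  ],
  slide=[
    [27,30,0],
    [27,30,0],
    [27,30,0],
    [27,30,0],
    [27,30,0],
    [27,30,0],
    [27,30,0],
    [0,0,0],
  ],
  claw=[-1,-1,-1,-1,-1,-1,-1,-1],
)

```text
t: 1.43
ee_pos: [571.2, -96.7, 404.2]
eef_rot: [179.8, -0.2, 98.5]
force: [0.2, -0.2, 0.1]
width: 0.998
gripper_force: 0.0
```

```bash
python3 - <<'E'
from h import *
s=state();print(s['t'],s['ee_pos'],s['eef_rot'],s['force'])
import pickle
c=get_calibration("wrist");im=get_image("wrist");cv2.imwrite("pics/w1.png",im[:,:,::-1]);pickle.dump(c,open("w1.pkl","wb"))
print(c['world_from_camera'].round(2))
E
```

```text
1.4333 [571.18708383 -96.67027514 404.21971779] [ 1.79775965e+02 -1.57232614e-01  9.85350078e+01] [ 0.23525037 -0.16432276  0.12491113]
[[ 9.9000e-01 -1.4000e-01 -5.0000e-02  5.6232e+02]
 [ 1.5000e-01  9.5000e-01  2.8000e-01 -2.3220e+01]
 [ 0.0000e+00 -2.9000e-01  9.6000e-01  3.7268e+02]
 [ 0.0000e+00  0.0000e+00  0.0000e+00  1.0000e+00]]
```

View pics/w1.png

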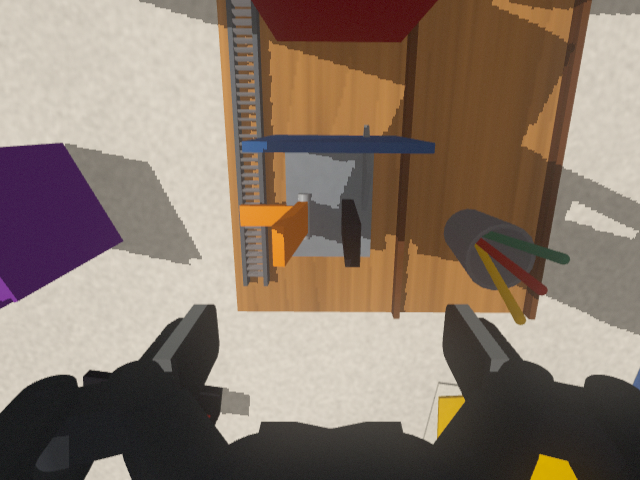

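Wrist view: the free paddle's top-left near corner is at (272,265), and the black plate's top outer near corner is at (360,266). The blue plate spans u 240–434 at v≈145.

```bash
python3 - <<'E'
from h import *
import pickle
c=pickle.load(open("w1.pkl","rb"))
import math
# rack direction from ladder edges/rack edges
for nm,u,v,z in[("pad",272,265,132),("padin",284,265,132),("blkout",360,266,130),("blkin",346,267,130),("ladTL",232,5,23),("ladBL",246,285,23),("ladBR",268,284,23),("ladTR",252,5,23),("rackBL",238,310,10),("divB",397,318,20),("pl_bl",243,152,149),("pl_br",434,153,149),("pl_t",340,136,149)]:
    p=onz("wrist",u,v,z,c);a=math.radians(8.1);e=np.array([math.cos(a),math.sin(a)]);f=np.array([-e[1],e[0]]);print(nm,p,(e@p[:2]).round(1),(f@p[:2]).round(1))
g=np.array([571.2,-96.7]);print("tcp",e@g,f@g)
E
```

```text
pad [ 538.2 -118.4  132. ] 516.1 -193.1
padin [ 546.2 -117.2  132. ] 524.2 -193.0
blkout [ 596.8 -111.3  130. ] 575.2 -194.3
blkin [ 587.5 -113.4  130. ] 565.7 -195.0
ladTL [472.3  55.4  23. ] 475.4 -11.7
ladBL [ 504.2 -186.1   23. ] 472.9 -255.3
ladBR [ 525.5 -181.9   23. ] 494.6 -254.1
ladTR [488.1  57.8  23. ] 491.4 -11.6
rackBL [ 496.2 -221.6   10. ] 460.0 -289.3
divB [ 659.4 -201.6   20. ] 624.4 -292.5
pl_bl [516.5 -45.9 149. ] 504.9 -118.2
pl_br [624.2 -30.4 149. ] 613.7 -118.0
pl_t [569.7 -29.  149. ] 559.9 -109.0
tcp 551.8763641593334 -176.21807138393834
```

play_rows(
  angular=[
    [0,0,0],
    [0,0,0],
    [0,0,0],
  ],
  slide=[
    [0,0,0],
    [0,0,0],
    [0,0,0],
  ],
  claw=[-1,-1,-1],
)

```text
t: 1.73
ee_pos: [566.2, -102.7, 404.5]
eef_rot: [-179.9, -0.0, 97.9]
force: [-0.2, -0.6, -0.6]
width: 0.995
gripper_force: 0.0
```

play_rows(
  angular=[
    [0,0,0],
    [0,0,0],
    [0,0,0],
    [0,0,0],
    [0,0,0],
    [0,0,0],
  ],
  slide=[
    [0,0,-20],
    [0,0,-20],
    [0,0,-20],
    [0,0,0],
    [0,0,0],
    [0,0,0],
  ],
  claw=[-1,-1,-1,-1,-1,-1],
)

```text
t: 2.23
ee_pos: [567.1, -102.6, 345.7]
eef_rot: [179.9, 0.0, 97.9]
force: [-0.1, 0.2, 0.5]
width: 1.001
gripper_force: 0.0
```

```bash
python3 - <<'E'
from h import *
import pickle
P=[state()['ee_pos']]
c=get_calibration("wrist");im=get_image("wrist");cv2.imwrite("pics/w2.png",im[:,:,::-1]);pickle.dump(c,open("w2.pkl","wb"))
print(P,state()['ee_pos'],state()['eef_rot'])
E
```

```text
[array([ 567.09220275, -102.61359348,  345.71824929])] [ 567.39449962 -102.4532234   346.17090527] [1.79871498e+02 5.61163658e-02 9.79567994e+01]
```

View pics/w2.png

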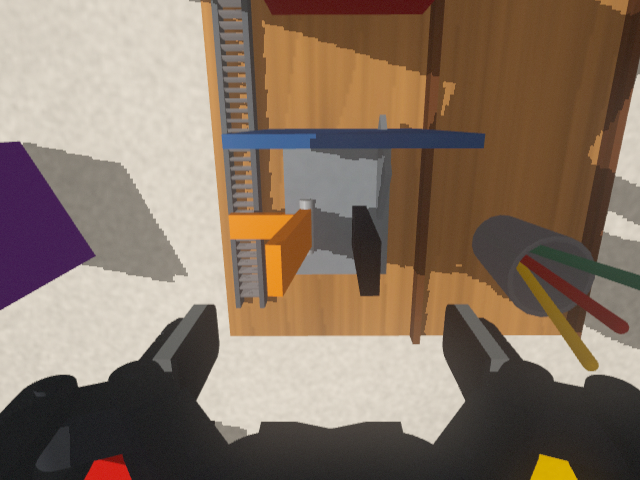

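The paddle's near corners are at (266,296) and (281,294), the black plate's at (362,295) and (379,295), and the finger centre is at u≈331.

```bash
python3 - <<'E'
from h import *
import pickle,math
c=pickle.load(open("w2.pkl","rb"))
a=math.radians(8.1);e=np.array([math.cos(a),math.sin(a)]);f=np.array([-e[1],e[0]])
for nm,u,v,z in[("pad",266,296,132),("padfar",265,241,132),("padin",281,294,132),("blkout",379,295,130),("blkin",362,295,130),("rackBL",231,336,10),("rackTL",203,5,10),("pl_bl",223,148,149),("pl_br",484,147,149)]:
    p=onz("wrist",u,v,z,c);print(nm,p,(e@p[:2]).round(1),(f@p[:2]).round(1))
g=np.array([567.1,-101.7]);print("tcp",e@g,f@g)
E
```

```text
pad [ 538.  -119.2  132. ] 515.8 -193.8
padfar [534.9 -89.5 132. ] 517.0 -164.0
padin [ 545.6 -117.   132. ] 523.7 -192.7
blkout [ 596.3 -111.5  130. ] 574.6 -194.4
blkin [ 587.5 -112.8  130. ] 565.7 -194.5
rackBL [ 496.5 -222.9   10. ] 460.1 -290.6
rackTL [460.6  36.1  10. ] 461.1 -29.2
pl_bl [516.1 -45.6 149. ] 504.5 -117.9
pl_br [624.3 -30.2 149. ] 613.8 -117.9
tcp 547.1127610030076 -180.59049462157702
```

play_rows(
  angular=[
    [0,0,0],
    [0,0,0],
    [0,0,0],
    [0,0,0],
    [0,0,0],
    [0,0,0],
    [0,0,0],
  ],
  slide=[
    [0,0,-20],
    [0,0,-20],
    [0,0,-20],
    [0,0,-15],
    [0,0,-9],
    [0,0,0],
    [0,0,0],
  ],
  claw=[-1,-1,-1,-1,-1,-1,-1],
)

```text
t: 2.87
ee_pos: [567.5, -101.9, 261.4]
eef_rot: [180.0, 0.0, 98.0]
force: [-0.5, 0.1, -0.1]
width: 0.996
gripper_force: 0.0
```

play_rows(
  angular=[
    [0,0,0],
    [0,0,0],
    [0,0,0],
    [0,0,0],
  ],
  slide=[
    [4,1.1,0],
    [3.9,1.2,0],
    [0,0,0],
    [0,0,0],
  ],
  claw=[-1,-1,-1,-1],
)

```text
t: 3.2
ee_pos: [575.7, -99.3, 261.5]
eef_rot: [179.9, 0.0, 98.0]
force: [-0.1, 0.1, -0.1]
width: 1.001
gripper_force: 0.0
```

play_rows(
  angular=[
    [0,0,0],
    [0,0,0],
    [0,0,0],
    [0,0,0],
    [0,0,0],
    [0,0,0],
    [0,0,0],
    [0,0,0],
  ],
  slide=[
    [0,0,0],
    [0,0,0],
    [0,0,0],
    [0,0,0],
    [0,0,0],
    [0,0,0],
    [0,0,0],
    [0,0,0],
  ],
  claw=[-0.5,-0.2,0,0.2,0.4,0.6,0.6,0.6],
  newtons=40,
)

```text
t: 3.87
ee_pos: [573.3, -99.4, 260.9]
eef_rot: [-179.7, -0.0, 98.1]
force: [-4.2, -0.5, 7.4]
width: 0.457
gripper_force: 44.3
```

play_rows(
  angular=[
    [0,0,0],
    [0,0,0],
    [0,0,0],
    [0,0,0],
    [0,0,0],
    [0,0,0],
    [0,0,0],
    [0,0,0],
  ],
  slide=[
    [0,0,0],
    [-0.28,1.98,0],
    [-0.7,4.95,0],
    [-0.7,4.95,0],
    [-0.7,4.95,0],
    [-0.7,4.95,0],
    [-0.7,4.95,0],
    [-0.7,4.95,0],
  ],
  claw=[0.6,0.6,0.6,0.6,0.6,0.6,0.6,0.6],
)

```text
t: 4.53
ee_pos: [568.8, -67.7, 261.0]
eef_rot: [-179.7, -0.0, 98.0]
force: [-4.2, -1.6, 6.8]
width: 0.462
gripper_force: 44.3
```

```bash
python3 - <<'E'
from h import *
im=get_image("top");cv2.imwrite("pics/c2.png",cv2.resize(im[120:300,185:415,::-1],None,fx=3.4,fy=3.3,interpolation=cv2.INTER_CUBIC))
s=state();print(s['force'],s['ee_pos'])
E
```

```text
[-3.65065937  1.41927476  6.96092634] [568.66599434 -66.76929003 260.9755765 ]
```

View pics/c2.png

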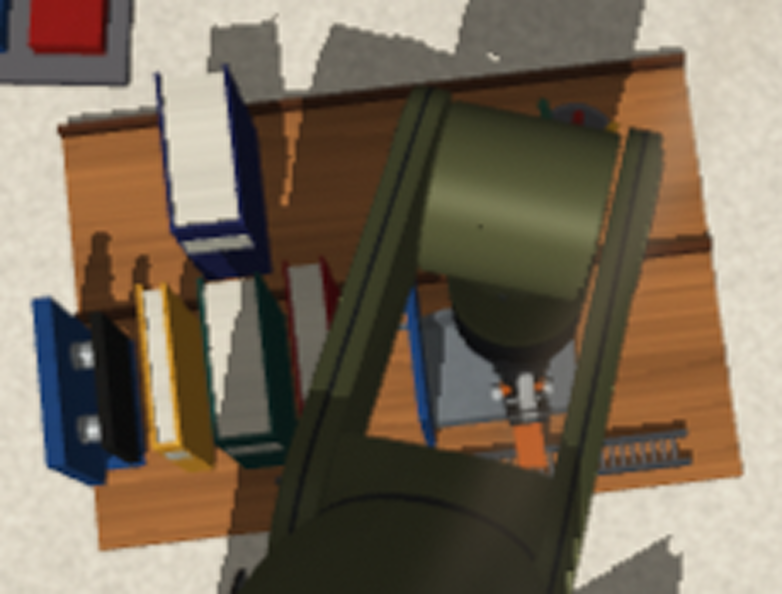

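The bookend slides with the gripper, and its plate is now at crop x≈412. There is still a gap to the red book.

play_rows(
  angular=[
    [0,0,0],
    [0,0,0],
    [0,0,0],
    [0,0,0],
    [0,0,0],
    [0,0,0],
    [0,0,0],
    [0,0,0],
  ],
  slide=[
    [-0.35,2.48,0],
    [-0.35,2.48,0],
    [-0.35,2.48,0],
    [-0.35,2.48,0],
    [-0.35,2.48,0],
    [-0.35,2.48,0],
    [-0.35,2.48,0],
    [-0.35,2.48,0],
  ],
  claw=[0.6,0.6,0.6,0.6,0.6,0.6,0.6,0.6],
)

```text
t: 5.25
ee_pos: [566.0, -47.9, 261.0]
eef_rot: [-179.7, -0.0, 98.1]
force: [-3.7, -1.2, 7.0]
width: 0.461
gripper_force: 44.3
```

play_rows(
  angular=[
    [0,0,0],
    [0,0,0],
    [0,0,0],
    [0,0,0],
    [0,0,0],
    [0,0,0],
    [0,0,0],
    [0,0,0],
  ],
  slide=[
    [-0.35,2.48,0],
    [-0.35,2.48,0],
    [-0.35,2.48,0],
    [-0.35,2.48,0],
    [-0.35,2.48,0],
    [-0.35,2.48,0],
    [-0.35,2.48,0],
    [-0.35,2.48,0],
  ],
  claw=[0.6,0.6,0.6,0.6,0.6,0.6,0.6,0.6],
)

```text
t: 5.92
ee_pos: [563.2, -28.1, 261.0]
eef_rot: [-179.7, -0.0, 98.0]
force: [-3.9, -0.4, 8.0]
width: 0.459
gripper_force: 44.2
```

```bash
python3 - <<'E'
from h import *
im=get_image("top");cv2.imwrite("pics/c3.png",cv2.resize(im[120:300,185:415,::-1],None,fx=3.4,fy=3.3,interpolation=cv2.INTER_CUBIC))
s=state();print(s['force'],s['ee_pos'])
E
```

```text
[-3.35914476  0.13605828  8.0793969 ] [563.12294198 -27.65027792 260.98110308]
```

View pics/c3.png

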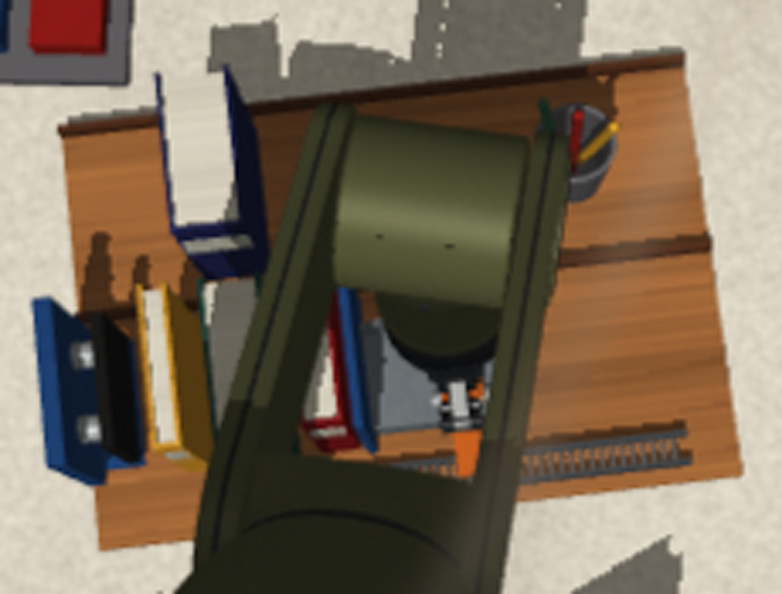

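The plate is almost at the red book (crop x≈350). From here I advance by feel.

play_rows(
  angular=[
    [0,0,0],
    [0,0,0],
    [0,0,0],
    [0,0,0],
    [0,0,0],
    [0,0,0],
    [0,0,0],
    [0,0,0],
  ],
  slide=[
    [-0.21,1.49,0],
    [-0.21,1.49,0],
    [-0.21,1.49,0],
    [-0.21,1.49,0],
    [-0.21,1.49,0],
    [-0.21,1.49,0],
    [-0.21,1.49,0],
    [-0.21,1.49,0],
  ],
  claw=[0.6,0.6,0.6,0.6,0.6,0.6,0.6,0.6],
)

```text
t: 6.63
ee_pos: [561.6, -16.6, 261.0]
eef_rot: [-179.7, 0.0, 98.0]
force: [-4.1, -3.4, 6.6]
width: 0.458
gripper_force: 44.2
```

play_rows(
  angular=[
    [0,0,0],
    [0,0,0],
    [0,0,0],
    [0,0,0],
    [0,0,0],
    [0,0,0],
    [0,0,0],
    [0,0,0],
  ],
  slide=[
    [-0.14,0.99,0],
    [-0.14,0.99,0],
    [-0.14,0.99,0],
    [-0.14,0.99,0],
    [-0.14,0.99,0],
    [-0.14,0.99,0],
    [-0.14,0.99,0],
    [-0.14,0.99,0],
  ],
  claw=[0.6,0.6,0.6,0.6,0.6,0.6,0.6,0.6],
)

```text
t: 7.3
ee_pos: [560.4, -8.6, 261.0]
eef_rot: [-179.7, 0.0, 98.0]
force: [-3.6, -2.0, 8.0]
width: 0.461
gripper_force: 44.2
```

```bash
python3 - <<'E'
from h import *
im=get_image("top");cv2.imwrite("pics/c4.png",cv2.resize(im[190:280,185:325,::-1],None,fx=5.6,fy=5.6,interpolation=cv2.INTER_CUBIC))
s=state();print(s['force'],s['ee_pos'])
E
```

```text
[-3.86709199 -2.26576838  7.56036754] [560.41000014  -8.47267682 260.97562775]
```

View pics/c4.png

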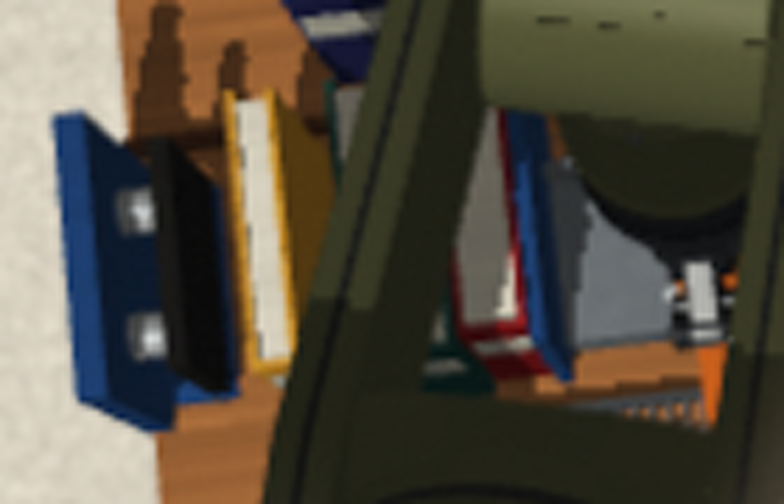

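The red book is touching the plate (crop ≈(520,250)) and is at or near the green one. There is still a gap between yellow (x≈235) and the cushion.

play_rows(
  angular=[
    [0,0,0],
    [0,0,0],
    [0,0,0],
    [0,0,0],
    [0,0,0],
    [0,0,0],
    [0,0,0],
    [0,0,0],
  ],
  slide=[
    [-0.14,0.99,0],
    [-0.14,0.99,0],
    [-0.14,0.99,0],
    [-0.14,0.99,0],
    [-0.14,0.99,0],
    [-0.14,0.99,0],
    [-0.14,0.99,0],
    [-0.14,0.99,0],
  ],
  claw=[0.6,0.6,0.6,0.6,0.6,0.6,0.6,0.6],
)

```text
t: 8.02
ee_pos: [559.4, -1.0, 261.0]
eef_rot: [-179.7, 0.1, 98.0]
force: [-3.3, -4.5, 7.2]
width: 0.459
gripper_force: 44.1
```

play_rows(
  angular=[
    [0,0,0],
    [0,0,0],
    [0,0,0],
    [0,0,0],
  ],
  slide=[
    [-0.14,0.99,0],
    [-0.14,0.99,0],
    [-0.14,0.99,0],
    [-0.14,0.99,0],
  ],
  claw=[0.6,0.6,0.6,0.6],
)

```text
t: 8.35
ee_pos: [558.8, 2.9, 261.0]
eef_rot: [-179.7, 0.1, 98.0]
force: [-2.8, -4.1, 6.4]
width: 0.458
gripper_force: 44.1
```

```bash
python3 - <<'E'
from h import *
im=get_image("top");cv2.imwrite("pics/c5.png",cv2.resize(im[190:280,185:325,::-1],None,fx=5.6,fy=5.6,interpolation=cv2.INTER_CUBIC))
# yellow column position over time, and cushion
for f in("pics/c1.png",):pass
for n in("c4","c5"):
    h=cv2.cvtColor(cv2.imread(f"pics/{n}.png"),cv2.COLOR_BGR2HSV)
    m=cv2.inRange(h,(20,150,100),(30,255,255));print(n,[np.where(m[r])[0][:1] for r in(150,200,250,300,350)])
s=state();print(s['force'],s['ee_pos'])
E
```

```text
c4 [array([272]), array([276]), array([245]), array([], dtype=int64), array([], dtype=int64)]
c5 [array([272]), array([276]), array([283]), array([], dtype=int64), array([256])]
[-3.09776347 -3.6518218   6.61498826] [558.7778653    3.07721394 260.96624926]
```

play_rows(
  angular=[
    [0,0,0],
    [0,0,0],
    [0,0,0],
    [0,0,0],
  ],
  slide=[
    [-0.14,0.99,0],
    [-0.14,0.99,0],
    [-0.14,0.99,0],
    [-0.14,0.99,0],
  ],
  claw=[0.6,0.6,0.6,0.6],
)

```text
t: 8.73
ee_pos: [558.2, 6.8, 261.0]
eef_rot: [-179.7, 0.1, 98.0]
force: [-4.7, -4.6, 7.6]
width: 0.459
gripper_force: 44.1
```

```bash
cat >>h.py <<'E'
REF=cv2.imread("pics/top0.png")
def shift(im,x0,x1,y0,y1,R=14):
    big=lambda a:cv2.resize(a,None,fx=4,fy=4,interpolation=cv2.INTER_CUBIC)
    t=big(REF[y0:y1,x0:x1]);s=big(im[y0:y1,x0-R:x1+4]);r=cv2.matchTemplate(s,t,cv2.TM_CCOEFF_NORMED)
    _,q,_,l=cv2.minMaxLoc(r);return ((R*4-l[0])/4*2.02,round(q,3))
def look(n):
    im=get_image("top")[:,:,::-1];cv2.imwrite(f"pics/{n}.png",im)
    print("yellow moved mm",shift(im,224,236,206,250),"cushion",shift(im,206,224,216,256),"endstop",shift(im,193,204,212,260))
    s=state();f=np.array([-.141,.99]);print("Fy",f@s['force'][:2],"rackY",f@s['ee_pos'][:2],s['force'])
E
python3 -c "
from h import *
look('t1')"
```

```text
yellow moved mm (1.01, 0.697) cushion (0.0, 0.999) endstop (0.0, 1.0)
Fy -3.2054911813079663 rackY -71.74085139691849 [-3.68990631 -3.76340199  8.00273533]
```

play_rows(
  angular=[
    [0,0,0],
    [0,0,0],
    [0,0,0],
    [0,0,0],
  ],
  slide=[
    [-0.14,0.99,0],
    [-0.14,0.99,0],
    [-0.14,0.99,0],
    [-0.14,0.99,0],
  ],
  claw=[0.6,0.6,0.6,0.6],
)

```text
t: 9.12
ee_pos: [557.7, 10.8, 261.0]
eef_rot: [-179.7, 0.1, 98.0]
force: [-2.4, -4.2, 6.8]
width: 0.46
gripper_force: 44.1
```

```bash
python3 -c "
from h import *
look('t2')"
```

```text
yellow moved mm (1.5150000000000001, 0.573) cushion (0.0, 0.999) endstop (0.0, 1.0)
Fy -4.41735650083859 rackY -67.74403591762763 [-2.45723977 -4.81194678  8.61523843]
```

play_rows(
  angular=[
    [0,0,0],
    [0,0,0],
    [0,0,0],
    [0,0,0],
  ],
  slide=[
    [-0.14,0.99,0],
    [-0.14,0.99,0],
    [-0.14,0.99,0],
    [-0.14,0.99,0],
  ],
  claw=[0.6,0.6,0.6,0.6],
)

```text
t: 9.5
ee_pos: [557.1, 14.6, 261.0]
eef_rot: [-179.7, 0.1, 98.0]
force: [-3.5, -5.2, 7.2]
width: 0.464
gripper_force: 44.1
```

```bash
python3 -c "
from h import *
look('t3')"
```

```text
yellow moved mm (3.0300000000000002, 0.505) cushion (0.0, 0.999) endstop (0.0, 1.0)
Fy -3.919899911466913 rackY -63.94026499576179 [-3.33914975 -4.43507073  6.4140707 ]
```

play_rows(
  angular=[
    [0,0,0],
    [0,0,0],
    [0,0,0],
  ],
  slide=[
    [-0.14,0.99,0],
    [-0.14,0.99,0],
    [-0.14,0.99,0],
  ],
  claw=[0.6,0.6,0.6],
)

```text
t: 9.8
ee_pos: [556.7, 17.5, 261.0]
eef_rot: [-179.7, 0.1, 98.0]
force: [-4.1, -5.9, 7.0]
width: 0.462
gripper_force: 44.1
```

```bash
python3 -c "
from h import *
look('t4')"
```

```text
yellow moved mm (6.0600000000000005, 0.497) cushion (0.0, 0.995) endstop (0.0, 1.0)
Fy -4.558644819014106 rackY -61.01014034665643 [-3.12926405 -5.0503748   6.98497437]
```

play_rows(
  angular=[
    [0,0,0],
    [0,0,0],
    [0,0,0],
  ],
  slide=[
    [-0.14,0.99,0],
    [-0.14,0.99,0],
    [-0.14,0.99,0],
  ],
  claw=[0.6,0.6,0.6],
)

```text
t: 10.1
ee_pos: [556.3, 20.4, 261.0]
eef_rot: [-179.7, 0.1, 98.0]
force: [-3.2, -6.3, 7.3]
width: 0.462
gripper_force: 44.1
```

```bash
python3 -c "
from h import *
look('t5')
im=cv2.imread('pics/t5.png');cv2.imwrite('pics/c6.png',cv2.resize(im[190:280,185:325],None,fx=5.6,fy=5.6,interpolation=cv2.INTER_CUBIC))"
```

```text
yellow moved mm (9.09, 0.488) cushion (0.505, 0.946) endstop (0.0, 1.0)
Fy -4.148880185048967 rackY -57.97617613561408 [-3.00282854 -4.61846365  6.86578243]
```

View pics/c6.png

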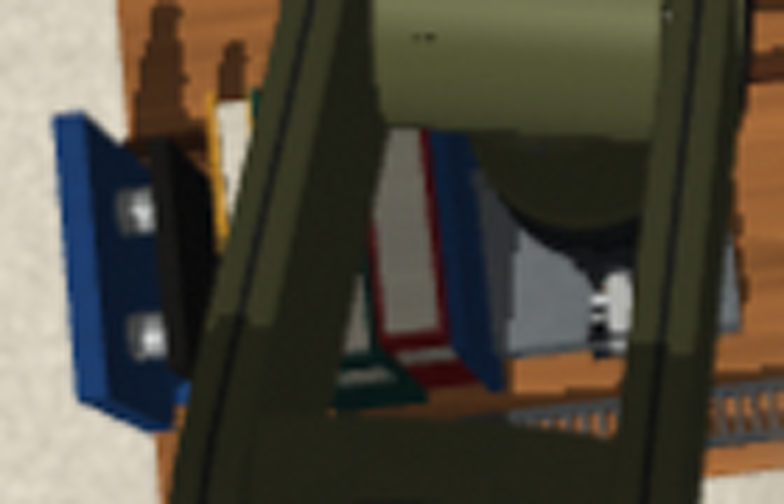

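All three books are together, and yellow (crop ≈(212,170)) is about to touch the cushion. The friction plateau is about 4.3 N.

play_rows(
  angular=[
    [0,0,0],
    [0,0,0],
    [0,0,0],
  ],
  slide=[
    [-0.14,0.99,0],
    [-0.14,0.99,0],
    [-0.14,0.99,0],
  ],
  claw=[0.6,0.6,0.6],
)

```text
t: 10.4
ee_pos: [555.9, 23.4, 261.0]
eef_rot: [-179.7, 0.1, 98.0]
force: [-2.9, -4.5, 7.9]
width: 0.462
gripper_force: 44.1
```

```bash
sed -i 's/shift(im,206,224,216,256)/shift(im,207,220,216,240)/' h.py; python3 -c "
from h import *
look('t6')"
```

```text
yellow moved mm (12.120000000000001, 0.481) cushion (0.0, 0.999) endstop (0.0, 1.0)
Fy -4.479156047774139 rackY -54.97621363995191 [-3.13391715 -4.97074582  7.64632997]
```

play_rows(
  angular=[
    [0,0,0],
    [0,0,0],
  ],
  slide=[
    [-0.14,0.99,0],
    [-0.14,0.99,0],
  ],
  claw=[0.6,0.6],
)

```text
t: 10.62
ee_pos: [555.6, 25.4, 261.0]
eef_rot: [-179.7, 0.1, 98.0]
force: [-3.6, -5.5, 7.8]
width: 0.46
gripper_force: 44.1
```

```bash
python3 -c "
from h import *
look('t7')"
```

```text
yellow moved mm (14.14, 0.474) cushion (0.0, 0.995) endstop (0.0, 1.0)
Fy -4.764218422351167 rackY -52.98281017928224 [-3.95672002 -5.37587469  7.25821832]
```

play_rows(
  angular=[
    [0,0,0],
    [0,0,0],
  ],
  slide=[
    [-0.14,0.99,0],
    [-0.14,0.99,0],
  ],
  claw=[0.6,0.6],
)

```text
t: 10.83
ee_pos: [555.3, 27.4, 261.0]
eef_rot: [-179.7, 0.1, 98.0]
force: [-4.0, -4.7, 8.2]
width: 0.458
gripper_force: 44.1
```

```bash
python3 -c "
from h import *
look('t8')"
```

```text
yellow moved mm (16.16, 0.459) cushion (0.505, 0.959) endstop (0.0, 1.0)
Fy -4.718130468375523 rackY -51.018389401038235 [-3.13666391 -5.21252533  7.62756003]
```

play_rows(
  angular=[
    [0,0,0],
    [0,0,0],
  ],
  slide=[
    [-0.14,0.99,0],
    [-0.14,0.99,0],
  ],
  claw=[0.6,0.6],
)

```text
t: 11.05
ee_pos: [555.0, 29.4, 260.9]
eef_rot: [-179.7, 0.1, 98.0]
force: [-3.8, -4.4, 6.8]
width: 0.462
gripper_force: 44.1
```

```bash
sed -i 's/shift(im,207,220,216,240)/shift(im,208,217,215,232)/' h.py; python3 -c "
from h import *
for k in (5,6,7,8): print(shift(cv2.imread(f'pics/t{k}.png'),208,217,215,232))
look('t9')"
```

```text
(0.0, 1.0)
(0.0, 1.0)
(0.0, 1.0)
(0.0, 1.0)
yellow moved mm (18.18, 0.452) cushion (0.0, 0.999) endstop (0.0, 1.0)
Fy -3.777930811072091 rackY -49.00048973097965 [-2.96736258 -4.2387161   7.61644456]
```

play_rows(
  angular=[
    [0,0,0],
    [0,0,0],
  ],
  slide=[
    [-0.14,0.99,0],
    [-0.14,0.99,0],
  ],
  claw=[0.6,0.6],
)

```text
t: 11.27
ee_pos: [554.8, 31.4, 260.9]
eef_rot: [-179.7, 0.1, 98.0]
force: [-2.7, -4.6, 6.1]
width: 0.461
gripper_force: 44.1
```

```bash
python3 -c "
from h import *
look('t10')"
```

```text
yellow moved mm (19.695, 0.424) cushion (0.0, 0.995) endstop (0.0, 1.0)
Fy -4.757180428997487 rackY -46.985672180924766 [-3.11086808 -5.24829579  7.93490462]
```

play_rows(
  angular=[
    [0,0,0],
    [0,0,0],
  ],
  slide=[
    [-0.14,0.99,0],
    [-0.14,0.99,0],
  ],
  claw=[0.6,0.6],
)

```text
t: 11.48
ee_pos: [554.5, 33.3, 261.0]
eef_rot: [-179.7, 0.1, 98.0]
force: [-3.4, -4.9, 7.5]
width: 0.461
gripper_force: 44.1
```

```bash
python3 -c "
from h import *
look('t11')"
```

```text
yellow moved mm (21.715, 0.4) cushion (0.505, 0.946) endstop (0.0, 1.0)
Fy -4.4400677945468034 rackY -45.013446115117304 [-3.89398011 -5.03951413  7.12253054]
```

play_rows(
  angular=[
    [0,0,0],
    [0,0,0],
  ],
  slide=[
    [-0.14,0.99,0],
    [-0.14,0.99,0],
  ],
  claw=[0.6,0.6],
)

```text
t: 11.7
ee_pos: [554.2, 35.3, 261.0]
eef_rot: [-179.7, 0.1, 98.0]
force: [-3.2, -5.7, 7.2]
width: 0.46
gripper_force: 44.1
```

```bash
python3 -c "
from h import *
look('t12')"
```

```text
yellow moved mm (23.735, 0.38) cushion (1.5150000000000001, 0.806) endstop (0.0, 1.0)
Fy -4.460934941305103 rackY -42.98606297277551 [-3.18707826 -4.9599121   7.73612137]
```

play_rows(
  angular=[
    [0,0,0],
    [0,0,0],
  ],
  slide=[
    [-0.14,0.99,0],
    [-0.14,0.99,0],
  ],
  claw=[0.6,0.6],
)

```text
t: 11.92
ee_pos: [553.9, 37.3, 261.0]
eef_rot: [-179.7, 0.1, 98.0]
force: [-2.2, -4.4, 7.6]
width: 0.462
gripper_force: 44.1
```

```bash
python3 -c "
from h import *
look('t13')"
```

```text
yellow moved mm (25.25, 0.33) cushion (1.01, 0.652) endstop (0.0, 1.0)
Fy -4.538142796184881 rackY -40.997538918698005 [-3.03553492 -5.01631638  8.20197532]
```

```bash
python3 -c "
from h import *
a=cv2.imread('pics/t13.png')[195:280,185:325];s=get_image('side')[:,:,::-1];cv2.imwrite('pics/s13.png',s)
b=s[170:310,190:390]
a=cv2.resize(a,(400,243),interpolation=2);b=cv2.resize(b,(800,560),interpolation=2)
a2=np.zeros((560,0,3),np.uint8)
c=b.copy();c[:230,420:]=cv2.resize(a,(380,230));cv2.imwrite('pics/c7.png',c)"
```

```text
(no output)
```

View pics/c7.png

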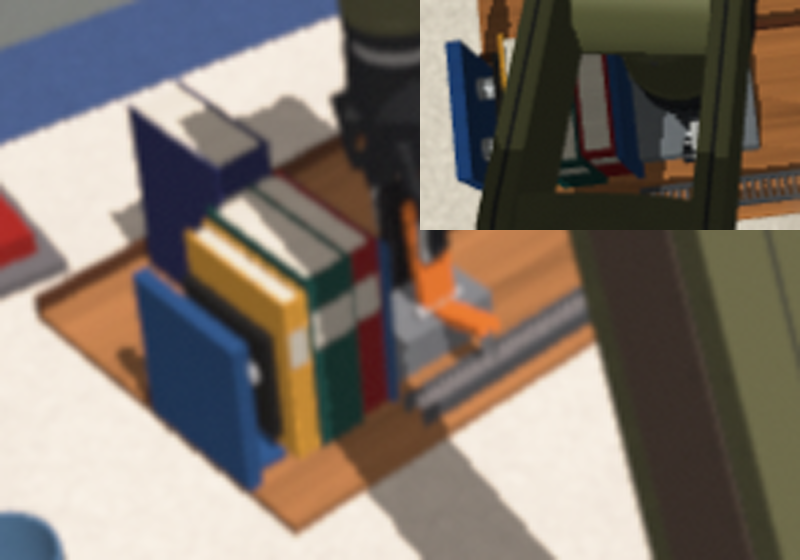

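The side view is clear: the row is tight and upright, and yellow is almost touching the black pad. With the 4.5 N friction plateau known, I push until the total is about 13.5 N.

play_rows(
  angular=[
    [0,0,0],
    [0,0,0],
    [0,0,0],
  ],
  slide=[
    [-0.14,0.99,0],
    [-0.14,0.99,0],
    [0,0,0],
  ],
  claw=[0.6,0.6,0.6],
)

```text
t: 12.27
ee_pos: [553.6, 39.4, 261.0]
eef_rot: [-179.7, 0.1, 98.0]
force: [-3.2, -4.7, 7.4]
width: 0.463
gripper_force: 44.1
```

play_rows(
  angular=[
    [0,0,0],
    [0,0,0],
    [0,0,0],
  ],
  slide=[
    [-0.14,0.99,0],
    [-0.14,0.99,0],
    [0,0,0],
  ],
  claw=[0.6,0.6,0.6],
)

```text
t: 12.52
ee_pos: [553.3, 41.4, 260.9]
eef_rot: [-179.7, 0.1, 98.0]
force: [-3.4, -4.7, 7.0]
width: 0.464
gripper_force: 44.1
```

play_rows(
  angular=[
    [0,0,0],
    [0,0,0],
    [0,0,0],
  ],
  slide=[
    [-0.14,0.99,0],
    [-0.14,0.99,0],
    [0,0,0],
  ],
  claw=[0.6,0.6,0.6],
)

```text
t: 12.77
ee_pos: [553.1, 43.0, 260.9]
eef_rot: [-179.7, 0.1, 98.0]
force: [-2.5, -6.5, 7.0]
width: 0.457
gripper_force: 44.1
```

```bash
cat >>h.py <<'E'
def slook(n):
    s=get_image('side')[:,:,::-1];cv2.imwrite(f'pics/{n}.png',s)
    st=state();f=np.array([-.141,.99]);print("Fy",f@st['force'][:2],"rackY",f@st['ee_pos'][:2])
    big=lambda a:cv2.resize(a,None,fx=4,fy=4,interpolation=cv2.INTER_CUBIC)
    def tr(R,x0,x1,y0,y1,p=14):
        r=cv2.matchTemplate(big(s[y0-p:y1+p,x0-p:x1+p]),big(R[y0:y1,x0:x1]),cv2.TM_CCOEFF_NORMED);_,q,_,l=cv2.minMaxLoc(r);return (l[0]/4-p,l[1]/4-p,round(q,3))
    S=cv2.imread('pics/s13.png');print("yellow",tr(S,236,270,226,280),"green",tr(S,266,282,215,270))
    o=cv2.cvtColor(s,cv2.COLOR_BGR2HSV)
    for y in(256,262,268):print(y,[tuple(int(k) for k in v) for v in o[y,246:270]])
E
python3 -c "
from h import *
slook('s14')"
```

```text
Fy -5.194356159368506 rackY -35.39136164388142
yellow (-1.25, 1.0, 0.968) green (-1.5, 1.0, 0.984)
256 [(108, 161, 127), (108, 159, 136), (108, 160, 139), (107, 161, 135), (108, 158, 121), (108, 144, 90), (110, 96, 48), (0, 9, 28), (165, 18, 28), (8, 31, 33), (12, 33, 39), (16, 124, 66), (17, 168, 112), (18, 158, 153), (17, 112, 185), (17, 52, 188), (17, 35, 187), (17, 36, 186), (18, 49, 182), (19, 86, 161), (23, 50, 127), (20, 31, 163), (18, 32, 175), (19, 28, 153)]
262 [(107, 162, 82), (108, 158, 87), (108, 159, 98), (107, 161, 109), (107, 151, 113), (108, 107, 121), (110, 45, 136), (128, 8, 125), (0, 7, 73), (0, 8, 33), (10, 23, 34), (14, 65, 43), (17, 151, 83), (18, 176, 136), (18, 152, 166), (18, 108, 185), (17, 89, 189), (17, 116, 192), (17, 148, 195), (18, 164, 185), (20, 142, 126), (62, 54, 76), (84, 137, 69), (84, 139, 68)]
268 [(108, 158, 84), (108, 156, 85), (108, 159, 90), (107, 163, 102), (108, 162, 110), (107, 161, 111), (107, 157, 101), (108, 129, 67), (108, 35, 36), (15, 18, 28), (15, 34, 30), (15, 29, 35), (16, 107, 55), (17, 164, 98), (18, 184, 148), (18, 187, 183), (18, 186, 197), (18, 187, 196), (18, 187, 195), (18, 188, 198), (18, 179, 187), (20, 122, 109), (81, 111, 69), (84, 137, 69)]
```

play_rows(
  angular=[
    [0,0,0],
    [0,0,0],
    [0,0,0],
  ],
  slide=[
    [-0.14,0.99,0],
    [-0.14,0.99,0],
    [0,0,0],
  ],
  claw=[0.6,0.6,0.6],
)

```text
t: 13.07
ee_pos: [552.9, 44.7, 261.0]
eef_rot: [-179.7, 0.2, 98.0]
force: [-1.7, -8.2, 7.9]
width: 0.461
gripper_force: 44.0
```

play_rows(
  angular=[
    [0,0,0],
    [0,0,0],
    [0,0,0],
  ],
  slide=[
    [-0.14,0.99,0],
    [-0.14,0.99,0],
    [0,0,0],
  ],
  claw=[0.6,0.6,0.6],
)

```text
t: 13.32
ee_pos: [552.6, 46.4, 261.0]
eef_rot: [-179.7, 0.2, 98.0]
force: [-2.6, -9.1, 7.5]
width: 0.459
gripper_force: 43.9
```

play_rows(
  angular=[
    [0,0,0],
    [0,0,0],
    [0,0,0],
  ],
  slide=[
    [-0.14,0.99,0],
    [-0.14,0.99,0],
    [0,0,0],
  ],
  claw=[0.6,0.6,0.6],
)

```text
t: 13.57
ee_pos: [552.4, 48.0, 261.0]
eef_rot: [-179.7, 0.2, 98.0]
force: [-3.3, -10.5, 7.8]
width: 0.461
gripper_force: 43.8
```

```bash
sed -i '/o=cv2.cvtColor/d;/for y in(256/d' h.py; python3 -c "
from h import *
slook('s15')"
```

```text
Fy -9.762536390876836 rackY -30.36239874134906
yellow (-2.5, 1.75, 0.923) green (-2.75, 1.75, 0.967)
```

play_rows(
  angular=[
    [0,0,0],
    [0,0,0],
    [0,0,0],
  ],
  slide=[
    [-0.14,0.99,0],
    [-0.14,0.99,0],
    [0,0,0],
  ],
  claw=[0.6,0.6,0.6],
)

```text
t: 13.87
ee_pos: [552.2, 49.7, 261.0]
eef_rot: [-179.7, 0.3, 98.1]
force: [-3.1, -12.2, 6.4]
width: 0.464
gripper_force: 43.7
```

play_rows(
  angular=[
    [0,0,0],
    [0,0,0],
    [0,0,0],
  ],
  slide=[
    [-0.14,0.99,0],
    [-0.14,0.99,0],
    [0,0,0],
  ],
  claw=[0.6,0.6,0.6],
)

```text
t: 14.12
ee_pos: [552.0, 51.3, 261.0]
eef_rot: [-179.7, 0.3, 98.1]
force: [-3.3, -13.5, 7.9]
width: 0.458
gripper_force: 43.7
```

play_rows(
  angular=[
    [0,0,0],
    [0,0,0],
    [0,0,0],
  ],
  slide=[
    [-0.14,0.99,0],
    [0,0,0],
    [0,0,0],
  ],
  claw=[0.6,0.6,0.6],
)

```text
t: 14.37
ee_pos: [551.8, 52.1, 261.0]
eef_rot: [-179.7, 0.3, 98.1]
force: [-2.7, -14.3, 6.3]
width: 0.461
gripper_force: 43.6
```

```bash
python3 -c "
from h import *
slook('s16')"
```

```text
Fy -13.389078352268696 rackY -26.218307965843252
yellow (-3.5, 2.5, 0.884) green (-4.0, 2.5, 0.946)
```

play_rows(
  angular=[
    [0,0,0],
    [0,0,0],
    [0,0,0],
    [0,0,0],
    [0,0,0],
    [0,0,0],
    [0,0,0],
    [0,0,0],
  ],
  slide=[
    [0,0,0],
    [0,0,0],
    [0,0,0],
    [0,0,0],
    [0,0,0],
    [0,0,0],
    [0,0,0],
    [0,0,0],
  ],
  claw=[0,-0.3,-0.6,-1,-1,-1,-1,-1],
)

```text
t: 15.08
ee_pos: [553.8, 55.4, 261.1]
eef_rot: [179.9, 0.0, 98.0]
force: [1.3, 0.6, -0.4]
width: 1.0
gripper_force: 0.0
```

```bash
python3 -c "
from h import *
slook('s17')"
```

```text
Fy 0.12403611483017836 rackY -23.249190209685366
yellow (-2.0, 1.5, 0.948) green (-2.5, 1.5, 0.956)
```

play_rows(
  angular=[
    [0,0,0],
    [0,0,0],
    [0,0,0],
    [0,0,0],
    [0,0,0],
    [0,0,0],
    [0,0,0],
    [0,0,0],
  ],
  slide=[
    [-3,-0.4,0],
    [-3,-0.4,0],
    [0,0,0],
    [0,0,10],
    [0,0,20],
    [0,0,30],
    [0,0,30],
    [0,0,30],
  ],
  claw=[-1,-1,-1,-1,-1,-1,-1,-1],
)

```text
t: 15.8
ee_pos: [546.9, 54.3, 382.6]
eef_rot: [-180.0, -0.0, 98.0]
force: [1.1, -0.7, 0.1]
width: 0.999
gripper_force: 0.0
```

play_rows(
  angular=[
    [0,0,0],
    [0,0,0],
    [0,0,0],
    [0,0,0],
    [0,0,0],
    [0,0,0],
  ],
  slide=[
    [0,0,20],
    [0,0,0],
    [0,0,0],
    [0,0,0],
    [0,0,0],
    [0,0,0],
  ],
  claw=[-1,-1,-1,-1,-1,-1],
)

```text
t: 16.3
ee_pos: [546.6, 54.4, 399.2]
eef_rot: [-179.8, -0.0, 98.0]
force: [0.5, -0.1, 0.0]
width: 1.002
gripper_force: 0.0
```

```bash
cat > chk.py <<'E'
from h import *
slook('s18')
# yellow+green displacement of s14,s15,s16,s18 subpixel via ECC against s14
A=[cv2.cvtColor(cv2.imread(f'pics/s{k}.png'),cv2.COLOR_BGR2GRAY)[222:275,262:284] for k in(13,14,15,16,17,18)]
for a in A:
    W=np.eye(2,3,dtype=np.float32)
    cc,W=cv2.findTransformECC(A[2],a,W,cv2.MOTION_TRANSLATION,(3,200,1e-6));print(cc,W[:,2])
# paddle in wrist view
im=get_image("wrist")[:,:,::-1];c=get_calibration("wrist");cv2.imwrite("pics/w18.png",im)
m=cv2.inRange(cv2.cvtColor(im,cv2.COLOR_BGR2HSV),(8,200,90),(18,255,255));m[:100]=0
n,l,st,ce=cv2.connectedComponentsWithStats(m);i=1+st[1:,4].argmax();cnt=cv2.findContours((l==i).astype(np.uint8),0,2)[0][0]
print(st[i],cv2.approxPolyDP(cnt,3,True)[:,0].tolist())
f=np.array([.99,.141])
for p in cv2.approxPolyDP(cnt,3,True)[:,0]:
    q=onz("wrist",*p,132,c);print(p,(f@q[:2]).round(1),(np.array([-.141,.99])@q[:2]).round(1))
E
python3 chk.py
```

```text
Fy -1.1363321187020239 rackY -23.27781753664069
yellow (-2.0, 1.5, 0.935) green (-2.25, 1.5, 0.959)
0.9729731846817725 [ 2.7606654 -1.7681866]
0.9917161434559677 [ 1.2190582 -0.7901946]
1.0000000239714233 [ 5.1574947e-08 -1.9421396e-08]
0.9923633912516809 [-0.9627546  0.6488163]
0.9830674503657285 [ 0.35404438 -0.18909334]
0.9945303373253256 [ 0.51848245 -0.30162004]
[ 257  211   56   56 1123] [[263, 214], [257, 233], [280, 233], [287, 238], [285, 232], [290, 237], [301, 224], [309, 224], [294, 238], [300, 236], [298, 239], [303, 243], [300, 247], [295, 242], [298, 253], [302, 252], [293, 259], [297, 263], [294, 265], [298, 265], [295, 260], [307, 249], [303, 253], [299, 248], [308, 247], [312, 240], [308, 234], [312, 232], [306, 232], [308, 227], [312, 229], [312, 219], [310, 224], [306, 221], [312, 217], [311, 211], [302, 215]]
[263 214] 508.1 -4.5
[257 233] 503.6 -17.0
[280 233] 518.3 -16.9
[287 238] 522.7 -20.3
[285 232] 521.5 -16.3
[290 237] 524.7 -19.7
[301 224] 531.8 -11.1
[309 224] 536.9 -11.1
[294 238] 527.2 -20.3
[300 236] 531.0 -19.0
[298 239] 529.7 -21.0
[303 243] 532.9 -23.7
[300 247] 530.9 -26.4
[295 242] 527.7 -23.0
[298 253] 529.5 -30.5
[302 252] 532.1 -29.8
[293 259] 526.1 -34.6
[297 263] 528.6 -37.4
[294 265] 526.6 -38.8
[298 265] 529.2 -38.8
[295 260] 527.4 -35.3
[307 249] 535.3 -27.8
[303 253] 532.7 -30.5
[299 248] 530.2 -27.1
[308 247] 536.0 -26.4
[312 240] 538.7 -21.7
[308 234] 536.2 -17.7
[312 232] 538.8 -16.3
[306 232] 534.9 -16.4
[308 227] 536.3 -13.1
[312 229] 538.7 -14.4
[312 219] 538.9 -7.9
[310 224] 537.6 -11.1
[306 221] 535.1 -9.1
[312 217] 539.0 -6.6
[311 211] 538.4 -2.6
[302 215] 532.7 -5.3
```

```bash
python3 - <<'E'
from h import *
im=cv2.imread("pics/w18.png");c=get_calibration("wrist");h=cv2.cvtColor(im,cv2.COLOR_BGR2HSV)
m=cv2.inRange(h,(5,190,40),(18,255,255))
for r in range(236,286,6):
    x=np.where(m[r,240:340])[0]+240
    if len(x):
        a=onz("wrist",x[0],r,132,c);b=onz("wrist",x[-1],r,132,c);print(r,x[0],x[-1],len(x),[round(.99*p[0]+.141*p[1],1) for p in(a,b)],h[r,x[0]])
k=cv2.inRange(h,(0,0,0),(179,255,45))
for r in(240,252,264):
    x=np.where(k[r,320:400])[0]+320
    if len(x):a=onz("wrist",x[-1],r,130,c);print("blk",r,x[0],x[-1],.99*a[0]+.141*a[1])
print(state()['ee_pos'])
E
```

```text
236 280 312 33 [np.float64(518.2), np.float64(538.7)] [ 13 199 151]
242 279 311 33 [np.float64(517.4), np.float64(538.0)] [ 17 201 237]
248 279 308 30 [np.float64(517.2), np.float64(536.0)] [ 17 204 234]
254 279 304 26 [np.float64(517.1), np.float64(533.3)] [ 17 210 233]
260 279 300 22 [np.float64(517.0), np.float64(530.6)] [ 15 191 180]
266 280 297 18 [np.float64(517.4), np.float64(528.6)] [ 14 194 147]
272 281 294 13 [np.float64(517.9), np.float64(526.5)] [ 13 196 146]
blk 240 348 368 574.7829
blk 252 350 367 574.3196999999999
blk 264 351 366 573.9414
[546.88424606  54.34633247 399.42406786]
```

```bash
python3 -c "
from station import *
print(finish_job())"
```

```text
the job is handed in; nothing more can be done
None
```

I closed up the row and handed the job in. By my measurements the lever is free, the latch is down between the rungs, and the row presses the cushion about 4 mm in (about 4 N, limits 2 to 13.5 N). The hand-in returned no verdict.

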